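# Shut the EPROM eraser and feel along its door joint

## Robot

A 7-joint arm with a two-finger parallel gripper is mounted at the origin on the work surface. World frame = base frame: x ahead of the robot, y to its left, z up, the work surface at z = 0. Lengths are in m, angles in rad, forces in N, time in s.
With the tool pointing down it reaches from about 0.425 to 0.875 m from the base axis. Payload 4.7 kg.
Tool frame: the origin (TCP) lies on the centre line of the jaws, within the pads' length; the fingertips stand 17 mm ahead of it and the grasp point (between the pads) lies 2 mm behind it; z points along the fingers, y is the line along which they close (so a half turn about z gives the same grasp; the last joint's range is limited). The gripper opens to 87 mm and grips with 3 to 60 N. Pads are 19 mm wide; open, the fingers measure 117 mm over their backs; the gripper's body (75 mm by 190 mm) begins 51 mm behind the grasp point.
Start: joints at [-1.27, 0.321, -0.07, 1.45, 0.023, 1.371, -0.057], TCP at [0.184, 0.623, 0.24] pointing down, gripper open.
Joint ranges: [-2.86, 2.86], [-0.3, 2.09], [-1.38, 1.24], [0.06, 2.45], [-1.56, 4.7], [0.09, 2.05], [-2.69, 2.69]. Speed limits (rad/s): [2.57, 2.57, 3.14, 3.14, 3.14, 3.14, 3.14].

## Interface

Orientations are given as [roll, pitch, yaw] about the fixed x, y, z axes, in that order (R = Rz(yaw) Ry(pitch) Rx(roll)).
In Python, from plant import manip, gripper_to, planner, viewer, job, readout gives the robot as it stands. The module is installed in compiled form; this text tells all that it offers. Calls block until the motion is done:
- manip.move_pose(position, orientation): joint-space move of the TCP to a pose.
- manip.move_linear(position, rotation=None, max_speed=0.15, until_force=None): straight line of the TCP; rotation=None keeps the orientation; max_speed is the mean speed in m/s. With until_force (N) it stops when the force on the tool has changed by that much, and returns True; else False.
- manip.movej(angles): joint-space move.
- gripper_to(opening): finger opening in m; the grip force is fixed at half the most; returns when the fingers have stopped.
- manip.sleep(seconds).
- planner.inverse_kinematics(position, orientation): joint angles nearest the present ones, or None.
- viewer.grab_frame(name): name is "side" or "top"; returns a dict with "color" (384x512x3 uint8, red, green, blue), "z_map" (384x512 float32, m along the optical axis (not along the pixel's ray), 0 where there is no reading), "camera_matrix" (3x3 intrinsics, pixels), "k1" (the pictures are not rectified: a ray, as slopes to the right and down, at radius r is drawn at 1 + k1 r^2 times it, then the intrinsics apply), "camera_from_world" (4x4, takes a point from world to camera coordinates). Camera axes: x right, y down, z forward; pixel columns grow to the right and rows downward; lengths in m; the calibration is good to about 2 mm. A picture is of the moment at which its call begins.
A pose or a line that the arm cannot do raises manip.PlanningError and nothing moves.
- job.hand_in(): hands the job in; it is judged then, once.
Readings, each from a call of its own:
- readout.read_clock(): time.
- readout.read_qpos(): joint angles.
- readout.read_joint_vel(): joint speeds.
- readout.read_joint_torque(): joint torques, N m.
- readout.read_tcp_pos(): TCP position.
- readout.read_eef_rot(): TCP orientation.
- readout.read_ft_force(): force on the tool from outside, world axes, zero at the start.
- readout.read_wrist_torque(): the same for the moment, N m.
- readout.read_grip_width(): finger opening in m.
- readout.read_grip_force(): force on a finger pad.
Only numpy, scipy, OpenCV 4.12 (cv2) and the standard library are available. Lean on these libraries where they do the work, as an engineer would, in place of code of your own. Each camera call takes 0.05 s, during which the arm holds its last target. There are 200 camera calls.

## Task

Push the eraser's sliding door fully shut by its upturned lip. Then feel for a light gap: with the closed fingertips pointing straight down, run lightly along the joint round the door, from about 4 cm short of the lip along the near side to the corner, across the closed end to the far corner, and back along the far side to about 4 cm from the lip. Only touch: do not lift, press hard on or shift the eraser, leave its door shut, and leave everything else where it is.

Things in the scene. Friction and masses are not known exactly. Their poses are not given: they have to be found in the camera images.
- eraser: Beige metal EPROM eraser box, 150 (x) by 240 (y) by 85 mm high, 3 kg, loose on soft rubber feet (it sinks 1 mm per 6 N). Origin: centre of its underside. Its -x side, with a knob, faces the robot (turned up to 0.35 rad). Flat top at z = 85 mm: beige strips along the long sides, a fixed plate from y = -120 to -46 mm and, flush with them, the steel door, its +y end at +120 when shut.
- door (a joint): How far the steel door is open, m: 0 = fully shut against its stop; starts 0.05 to 0.10, limit 0.11. The door (98 x 165 x 3 mm) slides level along the eraser's +y to open, then sticking out over the box's +y end, and towards -y to shut. It slides stiffly (about 8 N) and stays where it is left, so a hard rub along it can drag it open again.
- lip_top (a point): Middle of the top edge of the door's upturned lip: a steel strip at the door's +y end, 80 mm wide (along x), 3 mm thick (y), 16 mm higher than the door and box top; moves with the door. With the door shut this point is at eraser y = +122.5 mm and the lip's outer face at y = +124 mm, 4 mm outside the box end. Push its outer (+y) face.
- corner_near (a point): Corner of the door joint nearest the robot, on the box top: eraser x = -50, y = -45, z = 85 mm; fixed to the eraser. The joint is the 2 mm gap round the shut door. Its near side runs from here along the eraser's +y (x = -50 mm) to the lip end at y = +120 mm; the cross joint runs from here along +x (y = -45 mm) to the far corner.
- corner_far (a point): Far corner of the door joint, on the box top: eraser x = +50, y = -45, z = 85 mm; fixed to the eraser. The far side of the joint runs from here along the eraser's +y (x = +50 mm) to the lip end at y = +120 mm.
- tin: Round brass tip-tinner tin, 42 mm across, 18 mm high, standing loose on the eraser's fixed top plate about 51 mm beyond the cross joint. Origin: centre of its underside. Bystander.
- mouse: Cream plastic computer mouse, 100 (x) by 62 by 31 mm, to the robot's right. Origin: centre of its underside. Bystander.
- fuse_puller: Red nylon fuse puller like flat tongs, 107 (x) by 30 by 12 mm, lying between robot and eraser. Origin: under its middle. Bystander.
- mug: Chipped white ceramic mug, 80 mm across, 92 mm high, handle on its +y. Origin: centre of its underside. Bystander.
- screwdriver: Screwdriver lying flat, 170 mm long along its x, to the left. Origin: under its middle. Bystander.
- solder_spool: Grey solder spool standing on its end, 54 mm across, 40 mm high, to the left. Origin: centre of its underside. Bystander.
- chip_dish: Open steel dish 110 (x) by 80 by 22 mm with spare chips, near right. Origin: centre of its underside. Bystander.

How it is judged:
On the way, in this order (a step that is already met when the one before it is completed fails the run):
1. the door is pushed fully shut (within 3 mm) (value of joint door below 0.003 m), for 0.2 s.
2. a fingertip touches the near side joint, 45 mm from the lip end (contact force between the fingers and eraser above 0.2 N and x of the grasp point in the frame of eraser between -0.062 and -0.038 m and y of the grasp point in the frame of eraser between 0.063 and 0.087 m), for 0.04 s.
3. then the near side joint, 85 mm from the lip end (contact force between the fingers and eraser above 0.2 N and x of the grasp point in the frame of eraser between -0.062 and -0.038 m and y of the grasp point in the frame of eraser between 0.023 and 0.047 m), for 0.04 s.
4. then the near side joint, 125 mm from the lip end (contact force between the fingers and eraser above 0.2 N and x of the grasp point in the frame of eraser between -0.062 and -0.038 m and y of the grasp point in the frame of eraser between -0.017 and 0.007 m), for 0.04 s.
5. then the near corner (contact force between the fingers and eraser above 0.2 N and x of the grasp point in the frame of eraser between -0.062 and -0.038 m and y of the grasp point in the frame of eraser between -0.057 and -0.033 m), for 0.04 s.
6. then the middle of the cross joint (contact force between the fingers and eraser above 0.2 N and x of the grasp point in the frame of eraser between -0.012 and 0.012 m and y of the grasp point in the frame of eraser between -0.057 and -0.033 m), for 0.04 s.
7. then the far corner (contact force between the fingers and eraser above 0.2 N and x of the grasp point in the frame of eraser between 0.038 and 0.062 m and y of the grasp point in the frame of eraser between -0.057 and -0.033 m), for 0.04 s.
8. then the far side joint, 125 mm from the lip end (contact force between the fingers and eraser above 0.2 N and x of the grasp point in the frame of eraser between 0.038 and 0.062 m and y of the grasp point in the frame of eraser between -0.017 and 0.007 m), for 0.04 s.
9. then the far side joint, 85 mm from the lip end (contact force between the fingers and eraser above 0.2 N and x of the grasp point in the frame of eraser between 0.038 and 0.062 m and y of the grasp point in the frame of eraser between 0.023 and 0.047 m), for 0.04 s.
10. then the far side joint, 45 mm from the lip end (contact force between the fingers and eraser above 0.2 N and x of the grasp point in the frame of eraser between 0.038 and 0.062 m and y of the grasp point in the frame of eraser between 0.063 and 0.087 m), for 0.04 s.
At the end, for the whole second after the job is handed in: The door is shut within 3 mm of its stop, the eraser stands at rest within 20 mm of where it began, and the tin and all other things are within 20 mm of where they began (value of joint door below 0.003 m and distance of each of eraser, mouse, tin, fuse_puller, mug, screwdriver, solder_spool, chip_dish from where it was at the start of the episode below 0.02 m and linear speed of eraser below 0.01 m/s and angle between eraser's own z axis and vertical below 0.05 rad); the robot touches nothing.
It fails at once if the fingers press the eraser or its door harder than 25 N (contact force between the fingers and eraser above 25 N).
It fails at once if the eraser is lifted or tipped (height (world z) of eraser above 0.008 m or angle between eraser's own z axis and vertical above 0.1 rad).
It fails at once if the eraser is shifted more than 20 mm (distance of eraser from where it was at the start of the episode above 0.02 m).
It fails at once if another thing on the desk is moved more than 20 mm (distance of any of mouse, tin, fuse_puller, mug, screwdriver, solder_spool, chip_dish from where it was at the start of the episode above 0.02 m).
It also fails if it takes over 62 s, if anything falls off the work surface, if the arm or the gripper's body presses on something with over 40 N, if the wrist force passes 120 N, or if a joint passes its speed limit or range.

## Working session

There is one attempt and no reset: what is moved stays moved. The work goes in short steps, each a Python script; the robot and the scene stay as the last script left them, time stands still between calls to the robot, and variables do not carry over. Pictures are saved under pics/ and viewed, at most 10 in all, crops included, and the job is handed in when it is done.

```bash
ls; mkdir -p pics
python3 - <<'E'
from plant import viewer, readout
import cv2,numpy as np
for n in("side","top"):
    f=viewer.grab_frame(n); cv2.imwrite(f"pics/{n}0.png",cv2.resize(f["color"][:,:,::-1],(768,576),interpolation=cv2.INTER_CUBIC))
    np.savez(f"{n}0.npz",**f)
    print(n,f["camera_matrix"].tolist(),f["k1"],np.round(f["camera_from_world"],3).tolist())
print(readout.read_clock(),readout.read_tcp_pos(),readout.read_eef_rot(),readout.read_grip_width())
E
```

```text
pics
side [[399.08914372587486, 0.0, 250.91164852276302], [0.0, 399.08914372587486, 190.4245340687913], [0.0, 0.0, 1.0]] -0.015284059682848655 [[0.728, -0.685, 0.015, -0.365], [-0.518, -0.564, -0.642, 0.34], [0.448, 0.46, -0.766, 0.977], [0.0, 0.0, 0.0, 1.0]]
top [[452.76714134855655, 0.0, 262.3105964131226], [0.0, 452.76714134855655, 197.61906244580072], [0.0, 0.0, 1.0]] 0.038418554174862056 [[0.008, -1.0, 0.02, -0.02], [-0.992, -0.011, -0.128, 0.51], [0.129, -0.019, -0.992, 1.232], [0.0, 0.0, 0.0, 1.0]]
0.1 [0.18381115 0.62299204 0.23858834] [-3.13990693e+00  1.09499531e-04  2.85478776e+00] 0.08687234060980763
```

View pics/top0.png

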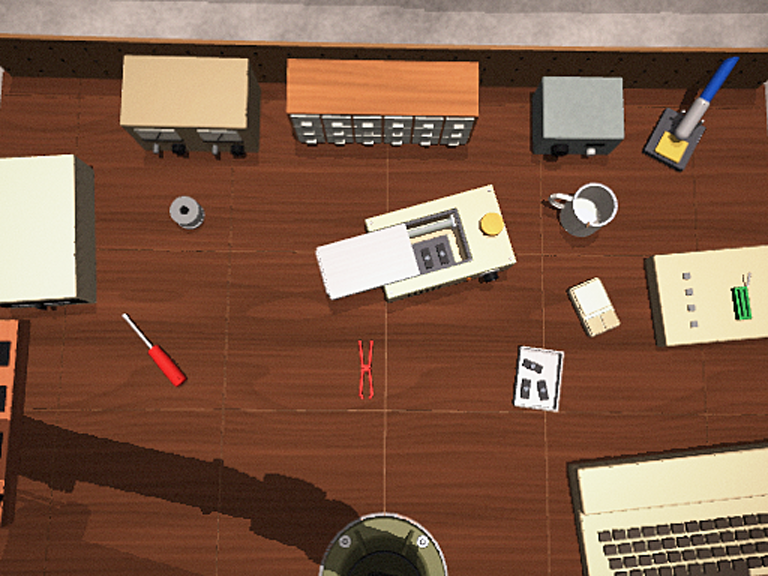

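View pics/side0.png

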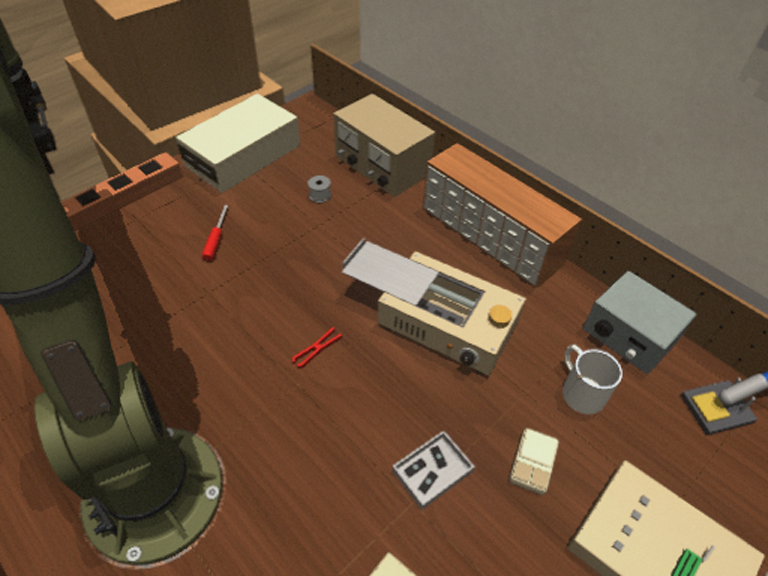

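The top view shows the eraser centred near (440,245), with its door sticking out to the left at (318,270), the tin at (490,223) and yaw about +0.25. The side view shows the same: lip at about (355,258), tin at (500,315). Next I'll enlarge both views.

Run:
```python
import cv2,numpy as np
for n,(u,v,w,h,s) in dict(top=(205,115,145,90,5),side=(222,150,136,105,5)).items():
    c=np.load(n+"0.npz")["color"][v:v+h,u:u+w,::-1]
    im=cv2.resize(c,(w*s,h*s),interpolation=cv2.INTER_CUBIC)
    for k in range(0,w,20): cv2.putText(im,str(u+k),(k*s,10),0,.35,(0,255,255)); cv2.line(im,(k*s,12),(k*s,18),(0,255,255))
    for k in range(10,h,20): cv2.putText(im,str(v+k),(0,k*s+4),0,.35,(0,255,255))
    cv2.imwrite(f"pics/{n}crop.png",im)
```

```text
(no output)
```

View pics/topcrop.png

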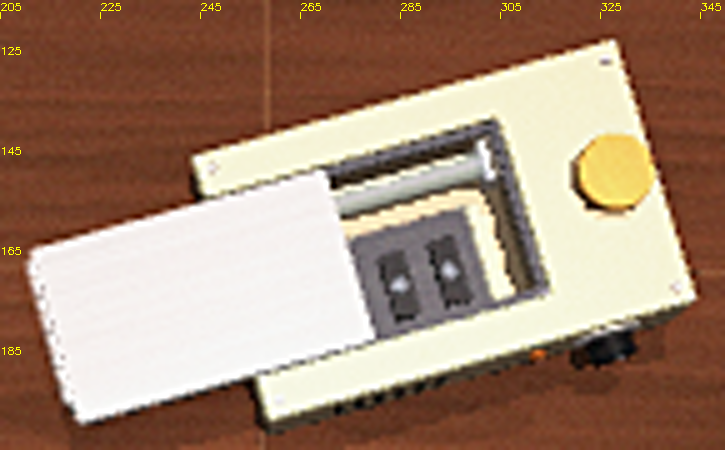

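View pics/sidecrop.png

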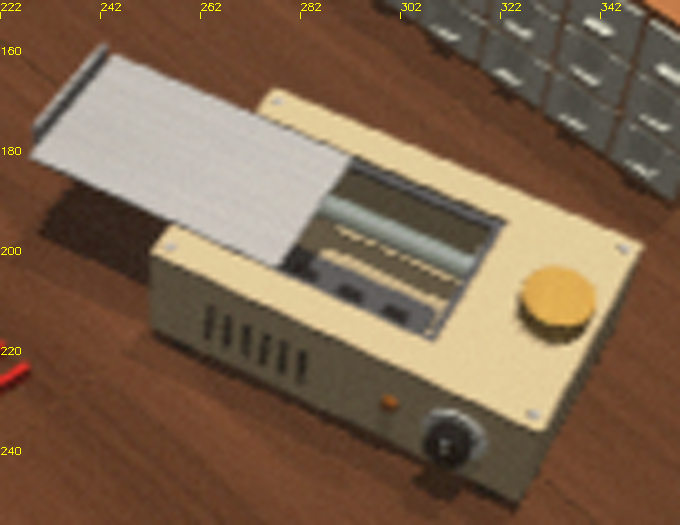

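The top crop puts the box-top corners at crop pixels (192,155), (615,40), (693,297) and (268,420), with the door's inner end running (328,170)–(375,340) and the tin at (615,170). In the side crop the corners are (270,88), (642,245), (545,430) and (152,252), and the inner end runs (352,155)–(278,265). I'll triangulate from these.

```bash
cat > meas.py <<'E'
import numpy as np, cv2
from scipy.optimize import least_squares
F={n:dict(np.load(n+"0.npz")) for n in("top","side")}
OFF=dict(top=(205,115),side=(222,150))
def proj(n,P):
    f=F[n];T=f["camera_from_world"];c=T[:3,:3]@P+T[:3,3];s=c[:2]/c[2]
    s=s*(1+float(f["k1"])*(s@s));K=f["camera_matrix"];return K[:2,:2]@s+K[:2,2]
def px(n,c): return (np.array(c)+.5)/5-.5+np.array(OFF[n])
def tri(t,s):
    r=least_squares(lambda P:np.r_[proj("top",P)-px("top",t),proj("side",P)-px("side",s)],[.6,0,.08]);return r.x,np.abs(r.fun).max()
E
python3 - <<'E'
from meas import *
C={"FL":((192,155),(270,88),(75,120)),"FR":((615,40),(642,245),(75,-120)),"NR":((693,297),(545,430),(-75,-120)),"NL":((268,420),(152,252),(-75,120))}
W=[];E=[]
for k,(t,s,e) in C.items():
    P,r=tri(t,s);print(k,P.round(4),round(r,2));W.append(P);E.append(np.array(e)/1000)
# fit using all pixels, with known shape (x,y,yaw,z)
def pose(q,e,z=None): c,s=np.cos(q[2]),np.sin(q[2]);return np.array([q[0]+c*e[0]-s*e[1],q[1]+s*e[0]+c*e[1],q[3] if z is None else z])
def fun(q): return np.concatenate([np.r_[proj("top",pose(q,e))-px("top",t),proj("side",pose(q,e))-px("side",s)] for (t,s,_),e in zip(C.values(),E)])
for cams in ("both",):
    r=least_squares(fun,[.6,0,.25,.085]);q=r.x;print("pose",q.round(4),r.fun.round(1))
W=np.array(W);print("tri centre",W.mean(0))
def loc(P): c,s=np.cos(q[2]),np.sin(q[2]);d=P[:2]-q[:2];return (np.array([c*d[0]+s*d[1],-s*d[0]+c*d[1],P[2]])*1000).round(1)
for nm,t,s in (("doorFar",(328,170),(352,155)),("doorNear",(375,340),(278,265)),("crossFar",(495,120),(505,220)),("crossNear",(548,292),(433,338)),("lipFar",(30,252),(104,44)),("lipNear",(80,422),(36,128)),("tintop",(614,170),(558,294))):
    P,rr=tri(t,s);print(nm,P.round(4),loc(P),round(rr,2))
np.save("q.npy",q)
# depth based check of top
for n in("top","side"):
    f=F[n];z=f["z_map"]
    for e in((-.062,.0),(.062,0),(0,-.06),(-.062,.09)):
        P=pose(q,e); u=proj(n,P).round().astype(int);T=f["camera_from_world"];zz=z[u[1],u[0]]
        print(n,e,"depth-pred",round(float(zz-(T[:3,:3]@P+T[:3,3])[2]),4))
E
```

```text
FL [0.6436 0.0399 0.0854] 0.59
FR [ 0.7111 -0.1909  0.0867] 0.31
NR [ 0.5703 -0.2329  0.0865] 0.31
NL [ 0.5004 -0.0037  0.0861] 0.1
pose [ 0.6066 -0.0969  0.2923  0.0859] [-0.2  0.3  0.7 -0.2 -0.5 -0.3  0.4 -0.4  0.3  0.1 -0.4  0.5  0.   0.
 -0.2  0.1]
tri centre [ 0.60636539 -0.09688487  0.08617762]
doorFar [ 0.6353 -0.0341  0.0916] [45.6 51.8 91.6] 0.31
doorNear [ 0.5439 -0.0607  0.09  ] [-49.6  52.7  90. ] 0.16
crossFar [ 0.6659 -0.1255  0.0877] [ 48.5 -44.5  87.7] 0.0
crossNear [ 0.571  -0.1537  0.089 ] [-50.4 -44.1  89. ] 0.02
lipFar [0.5856 0.1253 0.0994] [ 44.  218.8  99.4] 0.86
lipNear [0.4962 0.0935 0.1145] [-50.9 214.1 114.5] 0.88
tintop [ 0.6344 -0.187   0.1047] [  0.7 -94.4 104.7] 0.14
top (-0.062, 0.0) depth-pred -0.0017
top (0.062, 0) depth-pred -0.0012
top (0, -0.06) depth-pred 0.0029
top (-0.062, 0.09) depth-pred -0.0027
side (-0.062, 0.0) depth-pred 0.0064
side (0.062, 0) depth-pred 0.0077
side (0, -0.06) depth-pred 0.0004
side (-0.062, 0.09) depth-pred 0.0013
```

Box pose: centre (0.607, -0.097), yaw 0.292, top at z ≈ 0.086 as the task text says. The door is about 97 mm open, and the cross joint and tin sit where the text puts them. Before choosing the tool yaw I'll check how much room there is behind the eraser and whether the poses are reachable.

```bash
cat > h.py <<'E'
from plant import manip,gripper_to,planner,viewer,job,readout
import numpy as np
q=np.load("q.npy"); c,s=np.cos(q[2]),np.sin(q[2])
def w(x,y,z): return [q[0]+c*x-s*y,q[1]+s*x+c*y,z]
def loc(P): d=np.array(P[:2])-q[:2]; return np.array([c*d[0]+s*d[1],-s*d[0]+c*d[1],P[2]])
E
python3 - <<'E'
from h import *
f=dict(np.load("top0.npz"));z=f["z_map"];K=f["camera_matrix"];T=f["camera_from_world"]
import cv2
v,u=np.mgrid[:384,:512];a=(u-K[0,2])/K[0,0];b=(v-K[1,2])/K[1,1];r=1+float(f["k1"])*(a*a+b*b);a/=r;b/=r
P=np.stack([a*z,b*z,z],-1)-T[:3,3];P=P@T[:3,:3]
m=(z>0)&(P[...,2]>.12)&(P[...,0]>.6)&(abs(P[...,1])<.35)
for y in np.arange(-.35,.35,.05):
    k=m&(abs(P[...,1]-y)<.025)
    if k.sum(): print(round(y,2),"xmin",P[...,0][k].min().round(3),"zmax",P[...,2][k].max().round(3))
for yaw in(q[2],q[2]+np.pi/2,q[2]-np.pi/2):
  for p in((0,.25,.16),(0,.25,.108),(0,.12,.108),(-.054,.085,.11),(-.054,-.045,.11),(.054,-.045,.11),(.054,.085,.11)):
    j=planner.inverse_kinematics(w(*p),[np.pi,0,yaw]);print(round(yaw,2),p,None if j is None else np.round(j,2))
E
```

```text
-0.35 xmin 0.935 zmax 0.156
-0.3 xmin 0.935 zmax 0.155
-0.25 xmin 0.934 zmax 0.156
-0.2 xmin 0.935 zmax 0.155
-0.15 xmin 0.813 zmax 0.156
-0.1 xmin 0.815 zmax 0.153
-0.05 xmin 0.814 zmax 0.154
-0.0 xmin 0.814 zmax 0.155
0.05 xmin 0.813 zmax 0.157
0.1 xmin 0.814 zmax 0.155
0.15 xmin 0.814 zmax 0.155
0.2 xmin 0.818 zmax 0.156
0.25 xmin 0.792 zmax 0.155
0.3 xmin 0.791 zmax 0.156
0.29 (0, 0.25, 0.16) [-0.79  0.18  0.53  1.81 -0.1   1.17 -1.5 ]
0.29 (0, 0.25, 0.108) [-0.78  0.24  0.53  1.87 -0.14  1.07 -1.47]
0.29 (0, 0.12, 0.108) [-0.66  0.3   0.68  1.82 -0.21  1.09 -1.18]
0.29 (-0.054, 0.085, 0.11) [-0.67  0.21  0.75  1.92 -0.16  1.07 -1.13]
0.29 (-0.054, -0.045, 0.11) [-0.5   0.39  0.88  1.79 -0.33  1.12 -0.79]
0.29 (0.054, -0.045, 0.11) [-0.48  0.62  0.88  1.54 -0.49  1.22 -0.79]
0.29 (0.054, 0.085, 0.11) [-0.57  0.44  0.67  1.67 -0.29  1.14 -1.1 ]
1.86 (0, 0.25, 0.16) [-0.71  0.18  0.45  1.81 -0.08  1.17  0.05]
1.86 (0, 0.25, 0.108) [-0.7   0.23  0.45  1.86 -0.11  1.07  0.08]
1.86 (0, 0.12, 0.108) [-0.62  0.29  0.63  1.82 -0.2   1.09  0.37]
1.86 (-0.054, 0.085, 0.11) [-0.67  0.21  0.76  1.92 -0.16  1.07  0.45]
1.86 (-0.054, -0.045, 0.11) [-0.54  0.41  0.93  1.79 -0.36  1.13  0.81]
1.86 (0.054, -0.045, 0.11) [-0.49  0.63  0.91  1.54 -0.51  1.23  0.79]
1.86 (0.054, 0.085, 0.11) [-0.54  0.43  0.63  1.67 -0.27  1.14  0.46]
-1.28 (0, 0.25, 0.16) None
-1.28 (0, 0.25, 0.108) [ 0.73  0.58 -1.31  1.82  0.6   1.22  2.67]
-1.28 (0, 0.12, 0.108) [-0.95  0.43  1.07  1.83 -0.41  1.13 -2.59]
-1.28 (-0.054, 0.085, 0.11) [-0.93  0.29  1.07  1.93 -0.29  1.09 -2.58]
-1.28 (-0.054, -0.045, 0.11) [-0.63  0.47  1.07  1.79 -0.45  1.15 -2.26]
-1.28 (0.054, -0.045, 0.11) [-0.57  0.71  1.06  1.54 -0.64  1.27 -2.27]
-1.28 (0.054, 0.085, 0.11) [-0.83  0.59  1.07  1.67 -0.55  1.21 -2.48]
```

Run:
```python
from h import *
R=[np.pi,0,q[2]]
gripper_to(0.0)
manip.move_pose(w(0,.27,.20),R)
manip.move_linear(w(0,.27,.110),max_speed=.12)
print(readout.read_clock(),loc(readout.read_tcp_pos()),readout.read_grip_width(),readout.read_ft_force())
print(manip.move_linear(w(0,.165,.110),max_speed=.05,until_force=16))
print(readout.read_clock(),loc(readout.read_tcp_pos()),readout.read_ft_force())
```

```text
4.6 [0.00062205 0.2700362  0.11069647] 0.000119170477510356 [0.12384518 0.05076321 0.57477409]
False
6.85 [-0.00020509  0.16852303  0.10989533] [-3.78360862  7.63226761  2.03717058]
```

Run:
```python
from h import *
import cv2
print(manip.move_linear(w(0,.125,.110),max_speed=.02,until_force=6))
print(readout.read_clock(),loc(readout.read_tcp_pos()),readout.read_ft_force())
f=viewer.grab_frame("top");np.savez("top1.npz",**f)
f=viewer.grab_frame("side");np.savez("side1.npz",**f);cv2.imwrite("pics/side1.png",cv2.resize(f["color"][120:260,200:390,::-1],None,fx=4,fy=4,interpolation=cv2.INTER_CUBIC))
```

```text
True
8.5667 [-0.00069828  0.13335761  0.10922969] [-0.70921035 -0.62930472  0.20453775]
```

View pics/side1.png

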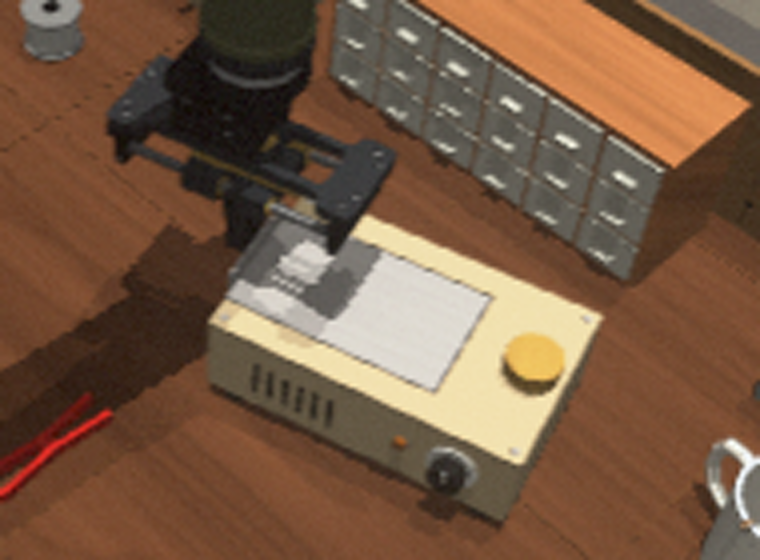

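The side view shows the door apparently shut against the cross joint, crop (495,295)–(437,388), with the fingers at the lip at (285,240). The force is now near zero, so I'll push again to confirm it's against the stop.

Run:
```python
from h import *
import cv2
y=.1334
for i in range(8):
    y-=.001
    st=manip.move_linear(w(0,y,.110),max_speed=.01,until_force=9)
    F=readout.read_ft_force();p=loc(readout.read_tcp_pos());print(round(y,4),st,p.round(4),round(F[1]*c-F[0]*s,2),round(readout.read_clock(),2))
    if F[1]*c-F[0]*s>11 or st: break
f=viewer.grab_frame("top");np.savez("top2.npz",**f)
cv2.imwrite("pics/top2.png",cv2.resize(f["color"][115:205,205:350,::-1],None,fx=5,fy=5,interpolation=cv2.INTER_CUBIC))
```

```text
0.1324 False [-0.0006  0.1332  0.1095] 3.23 9.03
0.1314 False [-0.0006  0.1331  0.1095] 4.59 9.28
0.1304 False [-0.0006  0.1331  0.1095] 7.7 9.53
0.1294 False [-0.0006  0.133   0.1095] 9.13 9.78
0.1284 False [-0.0005  0.133   0.1095] 9.66 10.03
0.1274 False [-0.0005  0.1329  0.1095] 11.86 10.28
```

View pics/top2.png

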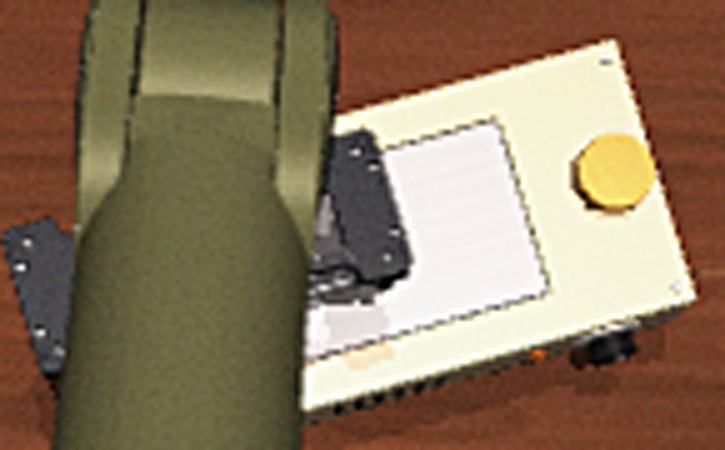

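The commanded position advanced 6 mm, but the finger stayed put while the force rose to 12 N. So the door is hard against its stop. In the top view the box corners are unchanged at (615,40) and (693,297). Now I'll retreat and trace lightly, regulating the force.

```bash
cat > trace.py <<'E'
from h import *
def fz(): return np.mean([readout.read_ft_force()[2] for _ in range(3)])-B
manip.move_linear(w(0,.150,.110),max_speed=.05)
manip.move_linear(w(0,.150,.145),max_speed=.12)
manip.move_linear(w(-.053,.080,.145),max_speed=.12)
manip.move_linear(w(-.053,.080,.108),max_speed=.06)
manip.sleep(.3); B=0; B=fz()
t=manip.move_linear(w(-.053,.080,.099),max_speed=.01,until_force=1.5)
p=readout.read_tcp_pos(); z=p[2]; print("touch",t,loc(p).round(4),"B",round(B,2),"F",round(fz(),2),round(readout.read_clock(),2))
if not t: raise SystemExit
wp=[(-.053,.080),(-.053,-.045),(.053,-.045),(.053,.080)]
pts=[np.array(wp[0])]
for a,b in zip(wp,wp[1:]):
    n=int(np.ceil(np.hypot(*np.subtract(b,a))/.0126)); pts+=[np.array(a)+(np.array(b)-a)*k/n for k in range(1,n+1)]
for x,y in pts:
    manip.move_linear(w(x,y,z),max_speed=.035)
    for k in range(5):
        F=fz()
        if F>8: z+=.002
        elif F<1.2: z-=.0005
        else: break
        manip.move_linear(w(x,y,z),max_speed=.02)
    F=fz(); print(loc(readout.read_tcp_pos()).round(4),round(z,4),round(F,2),round(readout.read_clock(),2))
    z+=np.clip((F-2.5)*.00025,-.0004,.0006)
    if F>14: break
manip.move_linear(w(x,y,.15),max_speed=.1)
print(readout.read_clock())
E
python3 trace.py
```

```text
touch True [-0.0531  0.08    0.1022] B 0.04 F 2.65 13.92
[-0.053   0.08    0.1023] 0.1022 2.94 14.17
[-0.053   0.0662  0.1024] 0.1023 1.78 14.68
[-0.053   0.0542  0.1022] 0.1022 3.18 15.18
[-0.0531  0.0413  0.1024] 0.1023 2.31 15.69
[-0.0531  0.029   0.1023] 0.1023 2.53 16.2
[-0.0531  0.0164  0.1024] 0.1023 2.11 16.71
[-0.053   0.004   0.1023] 0.1022 2.66 17.22
[-0.0531 -0.0086  0.1023] 0.1022 2.69 17.73
[-0.0531 -0.0211  0.1023] 0.1023 2.0 18.23
[-0.053  -0.0335  0.1023] 0.1021 2.8 18.74
[-0.0531 -0.0463  0.1023] 0.1022 1.79 19.25
[-0.0407 -0.0451  0.1021] 0.102 3.88 19.73
[-0.0282 -0.0445  0.1024] 0.1024 1.57 20.22
[-0.0171 -0.0451  0.1023] 0.1022 2.84 20.7
[-0.0048 -0.0449  0.1024] 0.1022 3.21 21.18
[ 0.0069 -0.0448  0.1025] 0.1024 1.62 21.67
[ 0.0184 -0.045   0.1023] 0.1022 2.77 22.15
[ 0.0304 -0.0449  0.1024] 0.1023 2.84 22.63
[ 0.0421 -0.0449  0.1023] 0.1019 3.36 23.37
[ 0.0531 -0.0454  0.102 ] 0.1021 5.1 23.85
[ 0.0537 -0.0305  0.1025] 0.1027 1.79 24.36
[ 0.053  -0.0192  0.1024] 0.1025 2.4 24.87
[ 0.0532 -0.0064  0.1025] 0.1025 1.83 25.38
[0.0531 0.0058 0.1023] 0.1023 3.04 25.88
[0.0531 0.0186 0.1024] 0.1024 3.37 26.39
[0.0531 0.0312 0.1025] 0.1027 1.26 26.9
[0.0531 0.0433 0.1024] 0.1023 1.72 27.41
[0.0531 0.0558 0.1022] 0.1021 2.49 27.92
[0.0531 0.0684 0.1022] 0.1021 3.57 28.43
[0.053  0.0813 0.1023] 0.1024 2.52 28.93
29.5583
```

The whole trace stayed in contact at 1–5 N. I'll move clear and check the door and the bystanders.

Run:
```python
from h import *
import cv2
manip.move_linear(w(.053,.08,.24),max_speed=.15)
manip.move_pose([0.184,0.623,0.24],[np.pi,0,1.28+np.pi/2])
f=viewer.grab_frame("top");g=viewer.grab_frame("side")
cv2.imwrite("pics/end.png",np.hstack([cv2.resize(x["color"][v:v+90,u:u+130,::-1],None,fx=3,fy=3,interpolation=cv2.INTER_CUBIC) for x,u,v in((f,225,115),(g,235,160))]))
d=np.abs(f["color"].astype(int)-np.load("top0.npz")["color"]).max(2)
n,_,st,_=cv2.connectedComponentsWithStats(((d>60)*255).astype(np.uint8));print([list(r) for r in st[1:] if r[4]>12]);print(readout.read_clock())
```

```text
[[np.int32(270), np.int32(139), np.int32(44), np.int32(44), np.int32(994)], [np.int32(210), np.int32(155), np.int32(46), np.int32(45), np.int32(1367)], [np.int32(44), np.int32(286), np.int32(19), np.int32(6), np.int32(26)], [np.int32(68), np.int32(292), np.int32(34), np.int32(9), np.int32(79)], [np.int32(111), np.int32(302), np.int32(10), np.int32(5), np.int32(18)], [np.int32(122), np.int32(304), np.int32(8), np.int32(6), np.int32(20)], [np.int32(114), np.int32(307), np.int32(12), np.int32(6), np.int32(17)], [np.int32(131), np.int32(306), np.int32(7), np.int32(4), np.int32(14)], [np.int32(144), np.int32(306), np.int32(17), np.int32(15), np.int32(67)], [np.int32(131), np.int32(311), np.int32(10), np.int32(5), np.int32(22)], [np.int32(165), np.int32(316), np.int32(19), np.int32(8), np.int32(57)], [np.int32(185), np.int32(316), np.int32(27), np.int32(11), np.int32(76)], [np.int32(156), np.int32(319), np.int32(8), np.int32(4), np.int32(15)], [np.int32(203), np.int32(328), np.int32(7), np.int32(4), np.int32(14)], [np.int32(216), np.int32(333), np.int32(11), np.int32(5), np.int32(17)], [np.int32(234), np.int32(344), np.int32(7), np.int32(5), np.int32(22)], [np.int32(238), np.int32(349), np.int32(13), np.int32(4), np.int32(29)], [np.int32(153), np.int32(352), np.int32(10), np.int32(4), np.int32(16)], [np.int32(164), np.int32(352), np.int32(20), np.int32(11), np.int32(38)], [np.int32(259), np.int32(354), np.int32(12), np.int32(5), np.int32(23)], [np.int32(168), np.int32(367), np.int32(36), np.int32(6), np.int32(81)], [np.int32(194), np.int32(374), np.int32(14), np.int32(6), np.int32(17)], [np.int32(212), np.int32(377), np.int32(13), np.int32(7), np.int32(49)]]
33.1333
```

View pics/end.png

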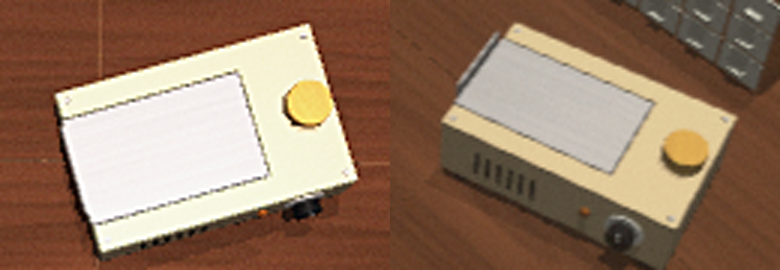

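The door is shut, with an even, thin joint line at (240,72)–(268,175). Only the door area and the arm's shadow differ from the first picture, so nothing else has moved. Handing in.

```bash
python3 -c "
from plant import job
print(job.hand_in())"
```

```text
the job is handed in; nothing more can be done
None
```

I pushed the door shut against its stop, ran the closed fingertips round the whole joint at about 1–5 N without moving anything else, and handed the job in; no verdict came back.

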